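# Open the combination padlock and show it open over the inspection mat

### The job

Open the brass combination padlock that lies in its blue rest: turn the dial, feeling for its clicks, until its white line clicks in at the green mark, then pull the shackle all the way out by its bow. Lift the lock out of the rest by the bow of the shackle and finish while holding it there, steady and open, at least 20 cm up over the middle of the yellow mat, so that it can be inspected. Do not let go at the end, and leave the other things on the bench where they are.

Things in the scene. Friction and masses are not known exactly. Their poses are not given: they have to be found in the camera images.
- lock: brass padlock lying flat, dial up, loose with 1.5 mm play in its rest; body 80 x 66 x 26 mm (x, y, z), about 0.4 kg in all. Origin: centre of the body's underside; z up through the dial face, x along the 80 mm side, away from the shackle, which sticks out at the -x end. Green mark 15 x 6 mm on the top face, at y = 0 between dial and shackle
- dial_grip (a point): on the dial's axis (6 mm to +x of the lock's origin) at the top of its grip bar, 55.5 mm above the lock's underside. Black dial: disc 56 mm across, 5 mm thick, with a bar across its middle 44 mm long, 13 mm wide, 24 mm high above the disc. The bar lies along this point's x axis; the white line on it points along -x
- dial (a joint): dial angle (rad), positive counter-clockwise from above. 0: white line at the green mark; only there (within about 0.14) does a notch inside free the shackle. Starts between 0.5 and 2.4, so turn clockwise, under 0.15 N m. Clicks into rest at every pi/6, 0 being one of the clicks; end stops at -3 and 3
- shackle (a joint): how far the shackle is pulled out (m): 0 shut, 0.020 fully open. Slides along the lock's -x with about 5 N and stays where it is left; blocked (about 1 mm of play) unless the dial is at the mark
- shackle_bow (a point): middle of the shackle's bow: round steel bar 9 mm thick, straight for 38 mm along the lock's y, its centre 13 mm above the lock's underside. Shut, it is 88 mm to -x of the lock's origin, with 43 mm clear between bar and lock body and 45 mm between the two legs; moves with the shackle
- nest: blue rest fixed to the bench, 91 x 77 mm, floor 16 mm above the bench, low walls to 26 mm (22 mm at the shackle end). Origin: centre of its underside; axes as the lock's. The bow stands beyond it, above the bare bench
- mat: yellow inspection mat, 160 x 160 x 2 mm, fixed to the bench. Origin: centre of its underside
- spool: white spool of steel-grey wire, 52 mm across and 38 mm high, standing. Bystander; origin at the centre of its underside
- multimeter: orange handheld meter lying flat, 150 x 75 x 34 mm. Bystander; origin at the centre of its underside
- screwdriver: red-handled screwdriver lying down, 200 mm long. Bystander
- wrench: steel wrench lying down, 180 mm long. Bystander
- tape: roll of blue tape lying flat, 90 mm across, 19 mm high. Bystander; origin at the centre of its underside
- cup: grey cup, 72 mm across, 75 mm high. Bystander; origin at the centre of its underside
- canister: green can with a white cap, 60 mm across, 100 mm high. Bystander; origin at the centre of its underside
There are look-alikes about, which are no part of the job. What is shaped like the lock but purple or turquoise is not meant.

How it is judged (in metres and radians):
On the way, in this order (a step that is already met when the one before it is completed fails the run):
1. the dial's white line is at the green mark (within 0.14 rad), the shackle still shut (value of joint dial between -0.14 and 0.14 rad and value of joint shackle below 0.004 m), for 0.2 s.
2. the shackle is pulled out at least 16 mm of its 20 (value of joint shackle above 0.016 m), for 0.2 s.
At the end, for the whole second after the job is handed in: fingers on the bow (TCP within 30 mm of its middle, over 2 N); shackle out at least 15 mm; bow over 190 mm and lock over 80 mm above the bench; off its rest, slower than 0.05 m/s; bow or lock within 70 mm of the mat's centre from above (value of joint shackle above 0.015 m and height (world z) of lock above 0.08 m and height (world z) of shackle_bow above 0.19 m and contact force between the fingers and lock above 2 N and distance between the grasp point and shackle_bow below 0.03 m and contact force between lock and nest below 0.1 N and linear speed of lock below 0.05 m/s and horizontal distance between any of shackle_bow, lock and mat below 0.07 m); the arm keeps its last pose, push and grip.
It fails at once if a bystander is moved by more than 30 mm (distance of any of spool, multimeter, screwdriver, wrench, tape, cup, canister from where it was at the start of the episode above 0.03 m).
It also fails if it takes over 72 s, if anything falls off the work surface, if the arm or the gripper's body presses on something with over 40 N, if the wrist force passes 120 N, or if a joint passes its speed limit or range.

### The arm

A 7-joint arm with a two-finger parallel gripper is mounted at the origin on the work surface. World frame = base frame: x ahead of the robot, y to its left, z up, the work surface at z = 0. Lengths are in mm, angles in rad, forces in N, time in s.
With the tool pointing down it reaches from about 400 to 900 mm from the base axis. Payload 5.5 kg.
Tool frame: the origin (TCP) lies between the finger pads, 19 mm behind the fingertips; this is the grasp point; z points along the fingers, y is the line along which they close (so a half turn about z gives the same grasp; the last joint's range is limited). The gripper opens to 85 mm and grips with 20 to 120 N. Pads are 22 mm wide; open, the fingers measure 114 mm over their backs; the gripper's body (76 mm by 85 mm) begins 54 mm behind the grasp point. The pads swing forward as they close: fully open they stand 13 mm farther back than shut.
Start: joints at [-0.871, 0.501, -0.427, 1.55, 0.221, 1.138, -0.21], TCP at [274.942, 588.988, 250.01] pointing down, gripper open.
Joint ranges: [-2.88, 2.88], [-0.31, 2.03], [-1.54, 1.56], [0.2, 2.42], [-1.41, 4.55], [0.19, 2.02], [-2.57, 2.57]. Speed limits (rad/s): [2.57, 2.57, 3.14, 3.14, 3.14, 3.14, 3.14].

### API

Orientations are given as [roll, pitch, yaw] about the fixed x, y, z axes, in that order (R = Rz(yaw) Ry(pitch) Rx(roll)).
In Python, from cell import * gives the robot as it stands.
- The arm moves only by the shell command python3 -m inch 'ROWS' [FORCE]. ROWS is text: rows parted by semicolons, each of 7 numbers parted by spaces: the turn, a rotation vector about the world's x, y, z scaled (see below), then the shift along the world's x, y, z scaled (see below), then the closure, from -1 (fully open) to 1 (shut). A call has 1 to 8 rows; each row is the pose to reach, as a shift and turn from the pose commanded when the call began; what a row does not reach only later rows make up. The controller multiplies each number of a shift by 0.3 m and each number of a turn by 45 degrees. A row lasts 1/12 s, in which the tool goes at most 41.7 mm and 7.16 degrees, less where a joint would pass 70% of its speed; a pose out of reach is approached as far as the arm can. A call with a number of a shift or a turn outside -1 to 1 is refused whole. A call with a gripper value outside its range is refused whole. The fingers move at their own pace and stop on an object; FORCE is the grip in N (left out, the last holds). Time passes only in rows, so rows that repeat a pose let the fingers close. It gives the time, the measured TCP pose, the force, the opening and the grip force at its end, in the units of the state.
- sense(): the state, without advancing time (a new reading comes with each control period).
- capture(name): name is "scene" or "side" or "wrist"; returns a dict with "frame" (384x512x3 uint8, blue, green, red), "camera_matrix" (3x3 intrinsics, pixels), "pose" (4x4, takes a point from camera to world coordinates). Camera axes: x right, y up, looking along -z (the intrinsics and any distortion apply to the point x, -y, -z); pixel columns grow to the right and rows downward; lengths in mm; the calibration is good to about 2 mm. A picture is of the moment at which its call begins. There is no depth.
- close_job(): hands the job in; it is judged then, once.
The state is a dict: "t": time; "joints": joint angles; "joint_velocities": joint speeds; "effort": joint torques, N m; "position": TCP position; "orientation": TCP orientation; "wrist_force": force on the tool from outside, world axes, zero at the start; "moment": the same for the moment, N m; "gripper_width": finger opening in mm; "finger_force": force on a finger pad.
Only numpy, scipy, OpenCV 4.12 (cv2) and the standard library are available. Lean on these libraries where they do the work, as an engineer would, in place of code of your own. Each camera call takes 0.05 s, during which the arm holds its last target. There are 200 camera calls.

## Working session

There is one attempt and no reset: what is moved stays moved. The work goes in short steps, Python scripts to look and compute and a shell command to move; the robot and the scene stay as the last step left them, time stands still between calls to the robot, and variables do not carry over. Pictures are saved under pics/ and viewed, at most 10 in all, crops included, and the job is handed in when it is done.

```bash
ls; mkdir -p pics; python3 - <<'E'
from cell import *
import cv2
print(sense())
for n in("scene","side","wrist"):
    c=capture(n);cv2.imwrite(f"pics/{n}0.png",c["frame"]);print(n,c["camera_matrix"],c["pose"].round(3) if hasattr(c["pose"],'round') else c["pose"], [k for k in c])
E
```

```text
pics
{'t': 0.0, 'joints': array([-0.8707742 ,  0.50183136, -0.42682476,  1.551441  ,  0.22078949,
        1.13831007, -0.21029915]), 'joint_velocities': array([-1.29348621e-05, -2.04620750e-04,  1.49319048e-06, -1.13848632e-03,
        1.13562975e-04, -1.88329280e-04, -3.76232164e-04]), 'effort': array([-4.18558275e-04, -5.69530463e+01, -5.81659645e+00, -2.80936414e+01,
        1.06288138e-02,  1.19688889e-02, -7.47527054e-06]), 'position': array([274.7339818 , 588.36198916, 248.97636528]), 'orientation': array([-3.13966253e+00, -8.56595781e-05,  2.70484938e+00]), 'wrist_force': array([-0.20212331,  0.17484827,  0.27807972]), 'moment': array([0.01458773, 0.01716184, 0.01701772]), 'finger_force': 0.0, 'gripper_width': 85.39502139329086}
scene [[374.08998731   0.         266.03734207]
 [  0.         374.08998731 193.80786251]
 [  0.           0.           1.        ]] [[ 6.270000e-01 -5.130000e-01  5.850000e-01  1.095658e+03]
 [ 7.780000e-01  3.960000e-01 -4.870000e-01 -4.960580e+02]
 [ 1.900000e-02  7.610000e-01  6.480000e-01  7.448790e+02]
 [ 0.000000e+00  0.000000e+00  0.000000e+00  1.000000e+00]] ['frame', 'camera_matrix', 'pose']
side [[359.62038325   0.         252.12307371]
 [  0.         359.62038325 192.32761742]
 [  0.           0.           1.        ]] [[ 9.71000e-01  1.55000e-01 -1.82000e-01  2.94348e+02]
 [-2.39000e-01  5.88000e-01 -7.73000e-01 -8.30252e+02]
 [-1.20000e-02  7.94000e-01  6.08000e-01  7.30966e+02]
 [ 0.00000e+00  0.00000e+00  0.00000e+00  1.00000e+00]] ['frame', 'camera_matrix', 'pose']
wrist [[298.47040019   0.         259.35835489]
 [  0.         298.47040019 187.69470363]
 [  0.           0.           1.        ]] [[ 4.23000e-01 -8.57000e-01 -2.95000e-01  1.98142e+02]
 [ 9.06000e-01  3.99000e-01  1.39000e-01  6.23020e+02]
 [-1.00000e-03 -3.26000e-01  9.45000e-01  3.72812e+02]
 [ 0.00000e+00  0.00000e+00  0.00000e+00  1.00000e+00]] ['frame', 'camera_matrix', 'pose']
```

View pics/scene0.png

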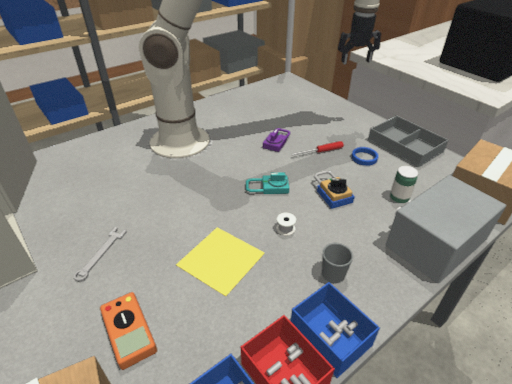

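View pics/side0.png

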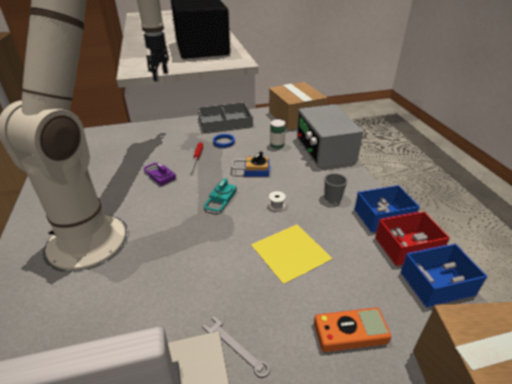

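The scene view shows the brass lock in its blue rest at about (335,190), bow toward (322,178), with the mat at about (221,260). In the side view the lock is at (257,165) and the mat at (291,252). I'll locate them roughly, then look with the wrist camera.

```bash
cat > h.py <<'E'
import numpy as np, cv2
from cell import *
def ray(c,u,v,z):
    K=c["camera_matrix"];P=np.array(c["pose"])
    d=np.linalg.inv(K)@[u,v,1];d=P[:3,:3]@[d[0],-d[1],-d[2]];o=P[:3,3]
    return o+d*(z-o[2])/d[2]
def proj(c,p):
    P=np.array(c["pose"]);q=P[:3,:3].T@(np.array(p,float)-P[:3,3])
    K=c["camera_matrix"];r=K@[q[0],-q[1],-q[2]];return r[:2]/r[2]
def mask(c,lo,hi):
    return cv2.inRange(cv2.cvtColor(c["frame"],cv2.COLOR_BGR2HSV),np.array(lo),np.array(hi))
def blobs(m,n=30):
    k,l,s,ce=cv2.connectedComponentsWithStats(m)
    return [(int(s[i][4]),ce[i].round(1),s[i][:4]) for i in range(1,k) if s[i][4]>=n]
E
python3 - <<'E'
from h import *
for n,b in(("scene",(335,190)),("side",(257,163))):
    c=capture(n)
    print(n,"lock",ray(c,*b,40),"bow",ray(c,*((320,178) if n=="scene" else (236,163)),29))
    m=mask(c,(25,150,150),(35,255,255))
    for a,ce,_ in blobs(m,500): print("mat",a,ce,ray(c,*ce,2))
E
```

```text
scene lock [569.79543035 206.78098755  40.        ] bow [492.34934486 223.68430667  29.        ]
side lock [558.60373399 208.84944409  40.        ] bow [489.83900561 244.80449814  29.        ]
mat 2417 [290.5 253. ] [ 548.97279044 -194.81697065    2.        ]
```

```bash
python3 -m inch '0 0 0 0.7 -1 0 -1;0 0 0 0.7 -1 0 -1;0 0 0 0.7 -1 0 -1;0 0 0 0.7 -1 0 -1;0 0 0 0.7 -1 0 -1;0 0 0 0.7 -1 0 -1;0 0 0 0.7 -1 0 -1;0 0 0 0.7 -1 0 -1' 40; python3 -m inch '0 0 0 0.18 -0.25 0 -1;0 0 0 0.18 -0.25 0 -1;0 0 0 0.18 -0.25 0 -1;0 0 0 0.18 -0.25 0 -1;0 0 0 0.18 -0.25 0 -1'
python3 - <<'E'
from h import *
s=sense();print(s["position"],s["orientation"],s["joints"],s["wrist_force"])
c=capture("wrist");cv2.imwrite("pics/w1.png",cv2.resize(c["frame"],(768,576)))
E
```

```text
t: 0.92
position: [467.0, 314.0, 250.2]
orientation: [3.141, 0.0, 2.705]
wrist_force: [1.2, -0.3, -0.0]
gripper_width: 85.3
finger_force: 0.0
t: 1.33
position: [520.3, 240.3, 249.8]
orientation: [3.142, -0.001, 2.703]
wrist_force: [0.2, 1.2, -0.5]
gripper_width: 85.3
finger_force: 0.0
[520.31794628 240.26135752 249.84490197] [ 3.14157831e+00 -5.25989162e-04  2.70257539e+00] [-0.23543312  0.34777055 -0.30367504  1.75227748  0.11661811  1.05948665
  0.55255289] [ 0.17232652  1.22873027 -0.45317618]
```

View pics/w1.png

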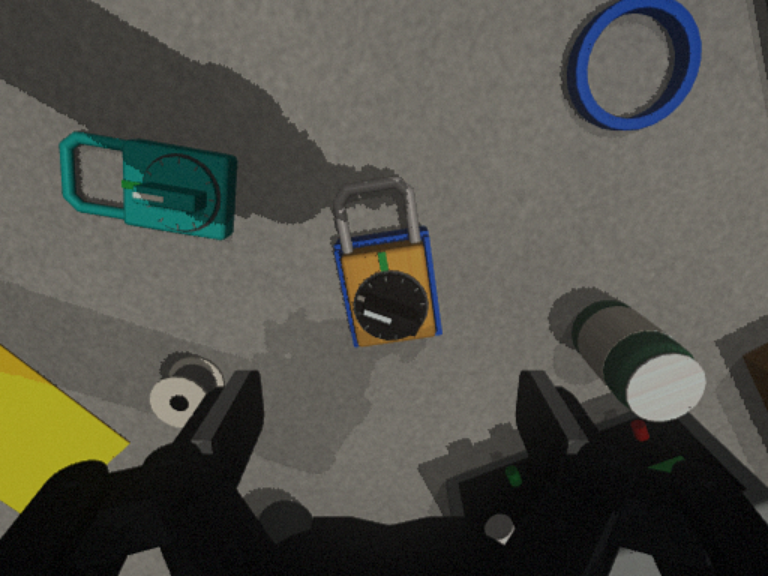

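The wrist view shows the lock clearly: body centre at (390,300), green mark at (383,260), the bow at (375,187). The white line runs (365,315)-(390,322), about 60° counter-clockwise of the mark.

```bash
cat > loc.py <<'E'
from h import *
def locate(c,box):
    x0,y0,x1,y1=box
    roi=np.zeros(c["frame"].shape[:2],np.uint8);roi[y0:y1,x0:x1]=255
    hs=cv2.cvtColor(c["frame"],cv2.COLOR_BGR2HSV)
    out={}
    g=mask(c,(40,100,50),(85,255,255))&roi
    b=blobs(g,8);out["g"]=max(b,key=lambda t:t[0])
    out["G"]=ray(c,*out["g"][1],42)
    br=mask(c,(10,110,90),(28,255,255))&roi
    b=max(blobs(br,100),key=lambda t:t[0])
    k,l,s,ce=cv2.connectedComponentsWithStats(br);i=1+np.argmax(s[1:,4])
    pts=np.argwhere(l==i)[:,::-1]
    w=np.array([ray(c,u,v,42)[:2] for u,v in pts],np.float32)
    r=cv2.minAreaRect(w);out["rect"]=r
    wm=cv2.inRange(hs,np.array((0,0,130)),np.array((180,60,255)))&roi
    out["whites"]=blobs(wm,6)
    wl=[]
    k,l,s,ce=cv2.connectedComponentsWithStats(wm)
    for j in range(1,k):
        if s[j][4]<15: continue
        p=np.array([ray(c,u,v,71.5)[:2] for v,u in np.argwhere(l==j)],np.float32)
        wl.append((s[j][4],cv2.minAreaRect(p)))
    out["W"]=wl
    return out
E
python3 - <<'E'
from loc import *
c=capture("wrist")
o=locate(c,(215,110,300,240))
for k in o: print(k,o[k])
print("bow px->",ray(c,375/1.5,187/1.5,29))
c=capture("scene"); 
for p in((222,230),(264,257),(224,291),(179,261)): print(ray(c,*p,2))
E
```

```text
g (69, array([253.9, 175.1]), array([251, 169,   7,  13], dtype=int32))
G [529.75334081 228.84880168  42.        ]
rect ((559.1678466796875, 220.99020385742188), (64.22835540771484, 78.34349822998047), 74.02375793457031)
whites [(8, array([271.6, 130.6]), array([271, 129,   2,   5], dtype=int32)), (52, array([274.1, 148.4]), array([272, 135,   5,  28], dtype=int32)), (46, array([228.7, 158. ]), array([226, 147,   6,  23], dtype=int32)), (58, array([250.2, 211.9]), array([242, 208,  18,   9], dtype=int32))]
W [(np.int32(52), ((505.26190185546875, 263.8865051269531), (1.8731378316879272, 28.366086959838867), 73.54852294921875)), (np.int32(46), ((494.5277099609375, 217.3236083984375), (2.024010181427002, 23.537397384643555), 74.18316650390625)), (np.int32(58), ((558.6431274414062, 211.4187774658203), (20.385143280029297, 3.3966758251190186), 44.9797477722168))]
bow px-> [477.16238894 248.57134497  29.        ]
[ 469.95777482 -129.20750005    2.        ]
[615.3730907 -97.8816399   2.       ]
[ 637.82439349 -235.75782201    2.        ]
[ 493.86805556 -274.6570656     2.        ]
```

Lock centre is at about (559,221) with yaw about -16°, the dial is at about +61° (π/3), and its axis at (565,219). I'll align over the dial with yaw 225°, then re-measure from there.

```bash
python3 -m inch '0 0 1 0.149 -0.07 0 -1;0 0 1 0.149 -0.07 0 -1;0 0 1 0.149 -0.07 0 -1;0 0 1 0.149 -0.07 0 -1;0 0 1 0.149 -0.07 0 -1;0 0 1 0.149 -0.07 0 -1;0 0 1 0.149 -0.07 0 -1' >/dev/null;  python3 -m inch '0 0 0.56 0 0 -0.1 -1;0 0 0.56 0 0 -0.1 -1;0 0 0.56 0 0 -0.1 -1;0 0 0.56 0 0 -0.1 -1;0 0 0.56 0 0 -0.1 -1;0 0 0.56 0 0 -0.1 -1'
python3 - <<'E'
from loc import *
s=sense();print(s["position"],s["orientation"],s["joints"][6],s["wrist_force"])
c=capture("wrist");f=c["frame"].copy()
p=proj(c,(565,219.3,71.5));cv2.circle(f,tuple(int(a) for a in p),3,(0,0,255),1)
p=proj(c,(474.7,245.6,29));cv2.circle(f,tuple(int(a) for a in p),3,(0,0,255),1)
cv2.imwrite("pics/w2.png",cv2.resize(f,(768,576)))
try:
  o=locate(c,(120,60,400,330))
  for k in o: print(k,o[k])
except Exception as e: print(e)
E
```

```text
t: 2.57
position: [564.1, 221.4, 220.1]
orientation: [3.141, 0.0, -2.353]
wrist_force: [0.1, -0.6, 0.1]
gripper_width: 85.3
finger_force: 0.0
[564.1434093  221.36805565 220.05752708] [ 3.14097564e+00  2.51792214e-04 -2.35311752e+00] 1.7310611052318037 [ 0.12267142 -0.64541161  0.05160587]
g (87, array([288.6, 153.1]), array([281, 148,  16,  11], dtype=int32))
G [529.90352968 229.03476068  42.        ]
rect ((559.464111328125, 219.53408813476562), (63.5277099609375, 77.79598236083984), 73.80521392822266)
whites [(146, array([330.8, 148.9]), array([307, 122,  39,  48], dtype=int32)), (87, array([256.5, 167.6]), array([255, 157,   4,  22], dtype=int32))]
W [(np.int32(146), ((499.36627197265625, 246.86000061035156), (49.699363708496094, 18.412338256835938), 15.780641555786133)), (np.int32(87), ((558.4114990234375, 211.17042541503906), (20.48630142211914, 2.8637428283691406), 45.1095085144043))]
```

View pics/w2.png

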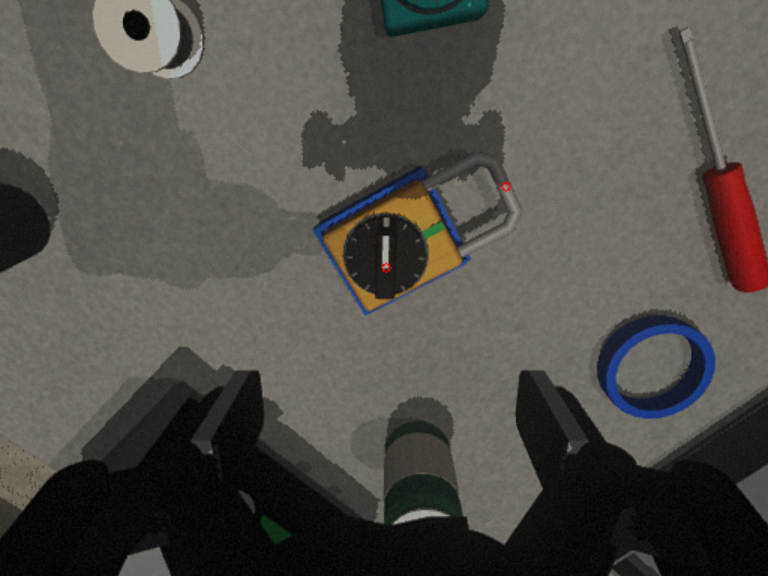

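Both views agree: the red markers sit on the dial axis and the bow, and the bar lies at 45°. Descend and grip.

```bash
python3 -m inch '0 0 0 0.003 -0.009 -0.12 -1;0 0 0 0.003 -0.009 -0.24 -1;0 0 0 0.003 -0.009 -0.35 -1;0 0 0 0.003 -0.009 -0.42 -1;0 0 0 0.003 -0.009 -0.47 -1;0 0 0 0.003 -0.009 -0.5 -1;0 0 0 0.003 -0.009 -0.5 -1' 30;python3 -m inch '0 0 0 0 0 0 1;0 0 0 0 0 0 1;0 0 0 0 0 0 1;0 0 0 0 0 0 1;0 0 0 0 0 0 1;0 0 0 0 0 0 1;0 0 0 0 0 0 1;0 0 0 0 0 0 1' 30;python3 -c "
from cell import *
print(sense()['moment'])"
```

```text
t: 3.2
position: [564.2, 217.1, 68.1]
orientation: [3.14, -0.003, -2.354]
wrist_force: [-0.6, -0.2, -0.3]
gripper_width: 85.1
finger_force: 0.0
t: 3.87
position: [565.8, 217.6, 70.8]
orientation: [-3.141, 0.001, -2.353]
wrist_force: [-2.2, 0.2, 5.6]
gripper_width: 12.5
finger_force: 32.1
[-0.01645776  0.49158208  0.01767153]
```

```bash
python3 -m inch '0 0 -0.13 0 0 0 1;0 0 -0.26 0 0 0 1;0 0 -0.39 0 0 0 1;0 0 -0.52 0 0 0 1;0 0 -0.65 0 0 0 1;0 0 -0.78 0 0 0 1;0 0 -0.9 0 0 0 1;0 0 -1 0 0 0 1';python3 -m inch '0 0 -0.08 0 0 0 1;0 0 -0.16 0 0 0 1;0 0 -0.24 0 0 0 1;0 0 -0.3 0 0 0 1;0 0 -0.35 0 0 0 1;0 0 -0.35 0 0 0 1;0 0 -0.35 0 0 0 1;0 0 -0.35 0 0 0 1';python3 - <<'E'
from loc import *
print(sense()['moment'])
for n in("scene",):
    c=capture(n);f=c["frame"];cv2.imwrite("pics/s2.png",cv2.resize(f[130:250,270:400],None,fx=5,fy=5,interpolation=2)[:600,:650])
E
```

```text
t: 4.53
position: [565.1, 219.3, 70.8]
orientation: [3.14, -0.0, -3.142]
wrist_force: [-4.1, 2.9, 4.5]
gripper_width: 12.4
finger_force: 32.1
t: 5.2
position: [565.2, 219.7, 70.8]
orientation: [3.139, -0.001, 2.872]
wrist_force: [-3.7, 3.5, 5.4]
gripper_width: 12.5
finger_force: 32.2
[ 0.82248153  0.74770335 -0.10135509]
```

Tool yaw is 164.6°, matching the mark's direction. Release, rise and check.

```bash
python3 -m inch '0 0 0 0 0 0 -1;0 0 0 0 0 0 -1;0 0 0 0 0 0 -1;0 0 0 0 0 0 -1;0 0 0 0 0 0.2 -1;0 0 0 0 0 0.4 -1;0 0 0 0 0 0.5 -1;0 0 0 0 0 0.5 -1'
python3 - <<'E'
from loc import *
s=sense();print(s["position"],s["orientation"],s["joints"])
c=capture("wrist");cv2.imwrite("pics/w3.png",cv2.resize(c["frame"],(768,576)))
try:
  o=locate(c,(120,60,400,330))
  for k in o: print(k,o[k])
except Exception as e: print(e)
E
```

```text
t: 5.92
position: [567.4, 217.5, 224.4]
orientation: [3.139, 0.004, 2.869]
wrist_force: [0.8, -0.1, 0.3]
gripper_width: 85.4
finger_force: 0.0
[567.4313267  217.49443311 224.38853822] [3.13878936 0.00398949 2.86935785] [-0.24629183  0.42332748 -0.2136571   1.69754609  0.10255484  1.02673414
  0.80418514]
g (88, array([261.5, 131.2]), array([259, 124,   6,  15], dtype=int32))
G [530.49986066 229.36607179  42.        ]
rect ((565.81396484375, 238.02413940429688), (28.54805564880371, 77.82142639160156), 74.39944458007812)
whites [(382, array([266. ,  86.2]), array([235,  70,  57,  53], dtype=int32)), (7, array([352.6,  73.9]), array([352,  72,   3,   5], dtype=int32)), (69, array([260.8, 166. ]), array([259, 157,   5,  19], dtype=int32)), (46, array([120.8, 208.2]), array([120, 199,   3,  19], dtype=int32))]
W [(np.int32(382), ((497.10052490234375, 239.78651428222656), (49.883358001708984, 43.10468292236328), 72.70785522460938)), (np.int32(69), ((557.8414306640625, 220.79061889648438), (3.6612548828125, 17.73980140686035), 70.37336730957031)), (np.int32(46), ((562.2496337890625, 74.04695129394531), (1.9920732975006104, 19.822505950927734), 65.67081451416016))]
```

View pics/w3.png

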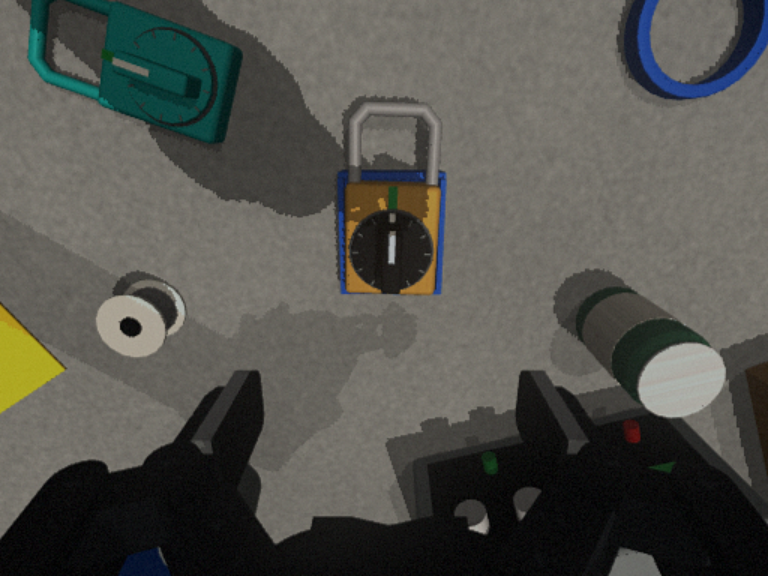

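The white line stands at the green mark (line at (391,250), mark at (392,197), bow at (395,106)). Now turn -90°, move over the bow and narrow the fingers to about 40 mm.

```bash
python3 -m inch '0 0 -1 -0.308 0.092 0 -1;0 0 -1 -0.308 0.092 0 0.05;0 0 -1 -0.308 0.092 0 0.05;0 0 -1 -0.308 0.092 0 0.05;0 0 -1 -0.308 0.092 0 0.05;0 0 -1 -0.308 0.092 0 0.05;0 0 -1 -0.308 0.092 0 0.05' >/dev/null;python3 -m inch '0 0 -1 0 0 -0.3 0.05;0 0 -1 0 0 -0.3 0.05;0 0 -1 0 0 -0.3 0.05;0 0 -1 0 0 -0.3 0.05;0 0 -1 0 0 -0.3 0.05;0 0 -1 0 0 -0.3 0.05;0 0 -1 0 0 -0.3 0.05;0 0 -1 0 0 -0.3 0.05'
python3 - <<'E'
from loc import *
s=sense();print(s["position"],s["orientation"],s["joints"])
c=capture("wrist");f=c["frame"].copy()
for q in((474.9,245,29),(469.7,227,29),(480.1,263,29)):
    p=proj(c,q);cv2.circle(f,tuple(int(a) for a in p),3,(0,0,255),1)
cv2.imwrite("pics/w4.png",cv2.resize(f,(768,576)))
E
```

```text
t: 7.22
position: [473.2, 244.4, 129.5]
orientation: [-3.142, 0.001, 1.298]
wrist_force: [0.2, -0.2, 0.1]
gripper_width: 40.4
finger_force: 0.0
[473.213134   244.38061184 129.533976  ] [-3.14152161e+00  8.57326569e-04  1.29751431e+00] [-0.57633788  0.41798258  0.05962223  1.95773746 -0.034051    0.76748373
 -0.77059441]
```

View pics/w4.png

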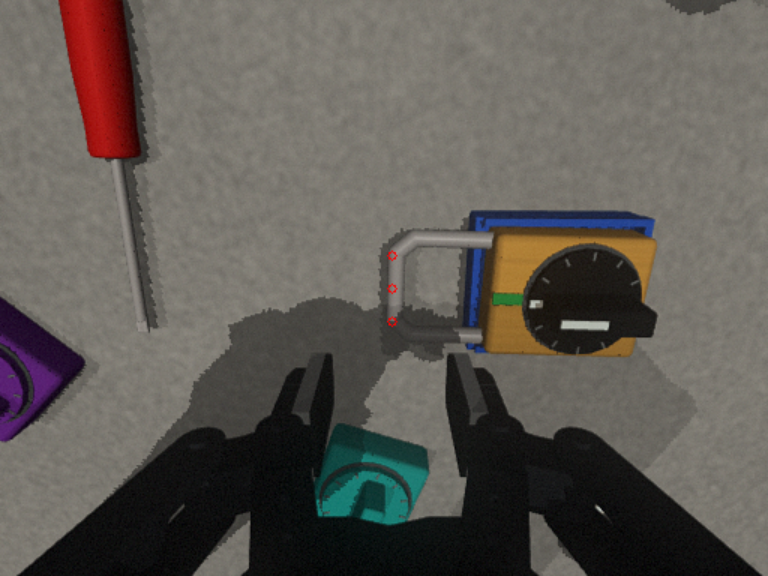

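The view shows the bow at image x≈396, centre row 287, about 2.5 mm to +x of my marker (391). I'll correct for that, then descend and grip.

```bash
python3 -m inch '0 0 0 0.013 0 -0.12 0.05;0 0 0 0.013 0 -0.22 0.05;0 0 0 0.013 0 -0.28 0.05;0 0 0 0.013 0 -0.32 0.05;0 0 0 0.013 0 -0.335 0.05;0 0 0 0.013 0 -0.335 0.05;0 0 0 0.013 0 -0.335 0.05';python3 -m inch '0 0 0 0 0 0 1;0 0 0 0 0 0 1;0 0 0 0 0 0 1;0 0 0 0 0 0 1;0 0 0 0 0 0 1;0 0 0 0 0 0 1;0 0 0 0 0 0 1;0 0 0 0 0 0 1' 100
```

```text
t: 7.85
position: [477.8, 245.1, 30.1]
orientation: [3.141, -0.001, 1.299]
wrist_force: [0.5, 0.2, -0.5]
gripper_width: 40.6
finger_force: 0.0
t: 8.52
position: [476.6, 245.1, 30.2]
orientation: [-3.141, -0.0, 1.299]
wrist_force: [-3.7, -0.6, 6.0]
gripper_width: 5.7
finger_force: 97.8
```

```bash
python3 -m inch '0 0 0 -0.012 0.003 0 1;0 0 0 -0.024 0.007 0 1;0 0 0 -0.036 0.01 0 1;0 0 0 -0.048 0.014 0 1;0 0 0 -0.058 0.017 0 1;0 0 0 -0.064 0.018 0 1;0 0 0 -0.067 0.019 0 1;0 0 0 -0.067 0.019 0 1'
python3 - <<'E'
from loc import *
c=capture("wrist");f=c["frame"]
cv2.imwrite("pics/w5.png",cv2.resize(f,(768,576)))
E
```

```text
t: 9.18
position: [457.3, 250.8, 29.8]
orientation: [3.141, -0.001, 1.299]
wrist_force: [3.1, -2.1, 3.2]
gripper_width: 5.5
finger_force: 98.0
```

View pics/w5.png

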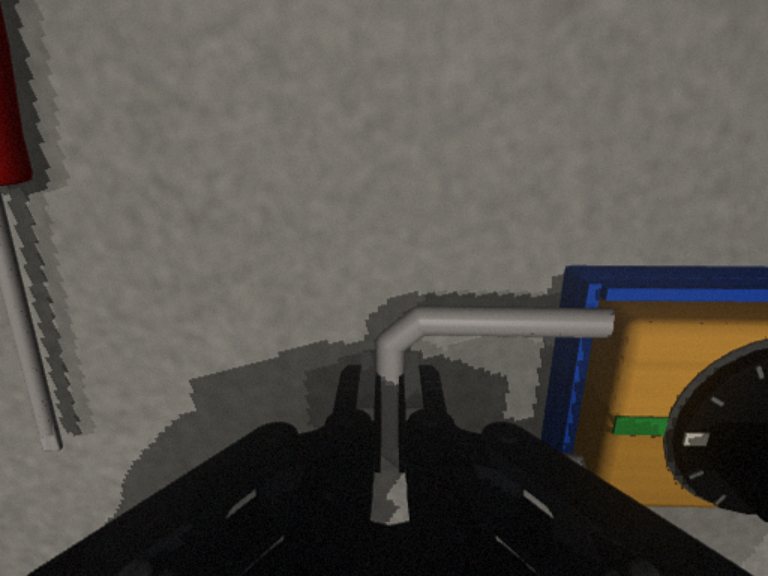

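The bow is held between the fingers at (390,360) and the leg is drawn well out, from x=390 to 613. One more small tug to the stop, then a slow lift.

```bash
python3 -m inch '0 0 0 -0.005 0.0015 0 1;0 0 0 -0.01 0.003 0 1;0 0 0 -0.01 0.003 0 1;0 0 0 -0.01 0.003 0 1' 120; python3 -m inch '0 0 0 -0.006 0.002 0.01 1;0 0 0 -0.003 0.001 0.02 1;0 0 0 0 0 0.035 1;0 0 0 0 0 0.05 1;0 0 0 0 0 0.065 1;0 0 0 0 0 0.08 1;0 0 0 0 0 0.1 1;0 0 0 0 0 0.12 1'
```

```text
t: 9.57
position: [455.0, 251.3, 29.6]
orientation: [3.14, -0.001, 1.299]
wrist_force: [5.9, -2.1, 1.2]
gripper_width: 4.9
finger_force: 117.8
t: 10.23
position: [452.1, 251.4, 65.1]
orientation: [-3.139, 0.002, 1.3]
wrist_force: [-0.0, 0.4, -4.3]
gripper_width: 4.7
finger_force: 117.8
```

The wrist carries the full 4 N. Continue up.

```bash
python3 -m inch '0 0 0 0 0 0.05 1;0 0 0 0 0 0.13 1;0 0 0 0 0 0.22 1;0 0 0 0 0 0.32 1;0 0 0 0 0 0.42 1;0 0 0 0 0 0.52 1;0 0 0 0 0 0.62 1;0 0 0 0 0 0.7 1';python3 -m inch '0 0 0 0 0 0.1 1;0 0 0 0 0 0.1 1;0 0 0 0 0 0.1 1'
python3 - <<'E'
from loc import *
print(sense()["joints"])
c=capture("scene");f=c["frame"]
cv2.imwrite("pics/s3.png",cv2.resize(f[20:220,220:420],(600,600)))
E
```

```text
t: 10.9
position: [453.4, 251.6, 278.0]
orientation: [3.141, -0.001, 1.299]
wrist_force: [0.1, 0.2, -5.2]
gripper_width: 4.7
finger_force: 117.9
t: 11.15
position: [454.4, 252.0, 307.0]
orientation: [3.139, -0.003, 1.299]
wrist_force: [0.3, 0.4, -6.7]
gripper_width: 5.2
finger_force: 117.8
[-0.62159654  0.17790194  0.07244325  1.82491655 -0.01466804  1.13565848
 -0.81552931]
```

View pics/s3.png

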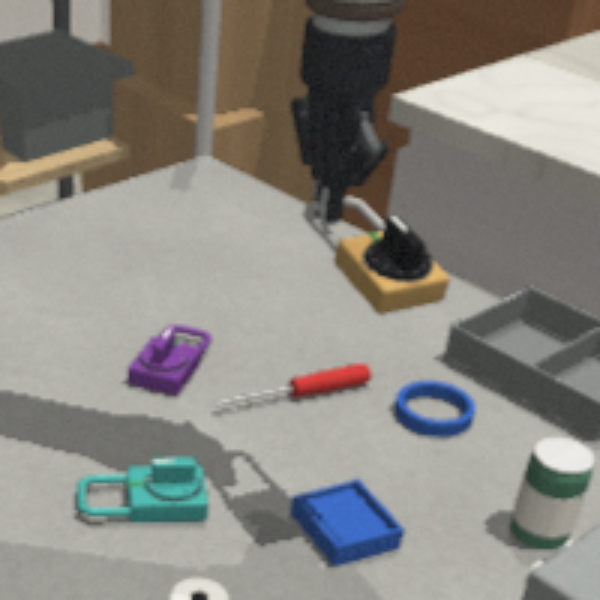

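The lock hangs nearly level by its bow at (325,210), dial still at the mark, with the rest empty. Carry it gently over to the mat.

```bash
python3 -m inch '0 0 0 0.01 -0.05 0 1;0 0 0 0.03 -0.13 0 1;0 0 0 0.05 -0.22 0 1;0 0 0 0.07 -0.31 0 1;0 0 0 0.09 -0.4 0 1;0 0 0 0.11 -0.5 0 1;0 0 0 0.13 -0.6 0 1;0 0 0 0.15 -0.7 0 1' >/dev/null;python3 -m inch '0 0 0 0.02 -0.1 0 1;0 0 0 0.04 -0.2 0 1;0 0 0 0.06 -0.3 0 1;0 0 0 0.09 -0.4 0 1;0 0 0 0.11 -0.5 0 1;0 0 0 0.13 -0.58 0 1;0 0 0 0.15 -0.65 0 1;0 0 0 0.16 -0.7 0 1'
```

```text
t: 12.53
position: [545.3, -171.0, 302.4]
orientation: [-3.136, 0.002, 1.297]
wrist_force: [0.2, 1.0, -4.7]
gripper_width: 4.8
finger_force: 117.8
```

```bash
python3 -m inch '0 0 0 0 -0.03 0 1;0 0 0 0 -0.05 0 1;0 0 0 0 -0.06 0 1;0 0 0 0 -0.06 0 1;0 0 0 0 -0.06 0 1;0 0 0 0 -0.06 0 1;0 0 0 0 -0.06 0 1;0 0 0 0 -0.06 0 1'
python3 - <<'E'
from loc import *
c=capture("side");f=c["frame"]
cv2.imwrite("pics/d3.png",cv2.resize(f[60:310,170:420],(600,600)))
E
```

```text
t: 13.2
position: [547.3, -185.8, 305.7]
orientation: [3.141, -0.0, 1.3]
wrist_force: [-0.3, -0.3, -5.8]
gripper_width: 4.9
finger_force: 117.8
```

View pics/d3.png

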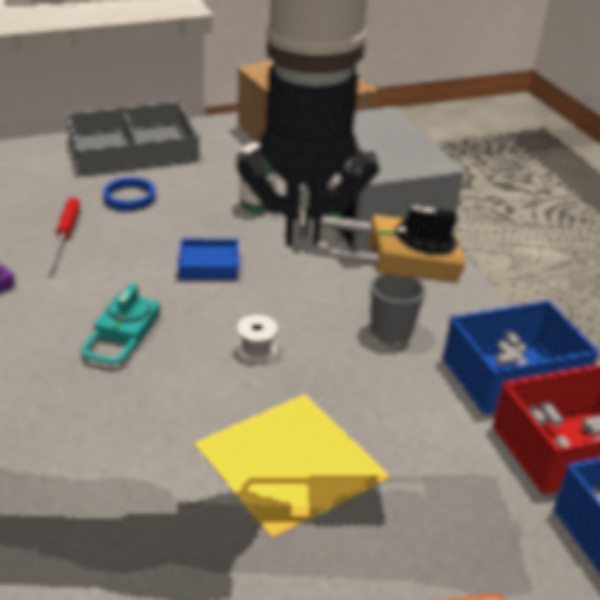

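The lock is held open and steady over the mat, with the bow at (305,235). Handing in.

```bash
python3 -c "
from cell import *
print(close_job())"
```

```text
the job is handed in; nothing more can be done
None
```

The padlock is open and was handed in, held steady by its bow about 30 cm above the middle of the yellow mat; the hand-in gave no verdict.

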